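# Finish the jar pyramid on the fair counter

## Task

Finish the pyramid of jars on the display board: put two of the loose wide jars on the bottom row, each sitting centrally across two neighbouring jars, then the third wide jar centrally across those two, and last crown it with the small sample jar in the middle of the top lid. Set every jar down upright and straight above the row without dropping it, and leave the bottom row, the pump bottle and the card holder where they stand.

Things in the scene. Friction and masses are not known exactly. Their poses are not given: they have to be found in the camera images.
- board: fixed flat wooden display board under the pyramid, 80 x 200 mm and 12 mm thick, lying on the counter. Origin: centre of its underside (so its top is 12 mm above the origin); its y axis is its long side, along which the bottom row of three jars stands, centres at y = +62, 0 and -62 mm, all at x = 0 (2 mm apart); z up. The counter is at z = 0
- base_left: a wide jar (same as the loose ones: 60 mm diameter, 36 mm high, loose, about 110 g) already standing on the display board as the left-hand (+y of the board) jar of the pyramid's bottom row. Origin: centre of its underside, z up
- base_mid: a wide jar (same as the loose ones: 60 mm diameter, 36 mm high, loose, about 110 g) already standing on the display board as the middle jar of the pyramid's bottom row. Origin: centre of its underside, z up
- base_right: a wide jar (same as the loose ones: 60 mm diameter, 36 mm high, loose, about 110 g) already standing on the display board as the right-hand (-y of the board) jar of the pyramid's bottom row. Origin: centre of its underside, z up
- jar_a: one of three identical loose wide jars standing on the counter: matt black screw-lid jar with a grey wrap and a plain grey sticker on its flat lid, a plain upright cylinder 60 mm in diameter and 36 mm high, about 110 g. Origin: centre of its underside, z up; its turn about z does not matter
- jar_b: one of three identical loose wide jars standing on the counter: matt black screw-lid jar with a grey wrap and a plain grey sticker on its flat lid, a plain upright cylinder 60 mm in diameter and 36 mm high, about 110 g. Origin: centre of its underside, z up; its turn about z does not matter
- jar_c: one of three identical loose wide jars standing on the counter: matt black screw-lid jar with a grey wrap and a plain grey sticker on its flat lid, a plain upright cylinder 60 mm in diameter and 36 mm high, about 110 g. Origin: centre of its underside, z up; its turn about z does not matter
- sample_jar: the one small sample-size jar, standing loose on the counter: same black and grey look as the wide jars but only 42 mm in diameter and 28 mm high, about 50 g. Origin: centre of its underside, z up; its turn does not matter
- pump_bottle: white hand-gel pump bottle, bystander: upright, 52 mm in diameter, 135 mm high over the pump head, whose nozzle reaches 35 mm from the axis along the bottle's +x. Origin: centre of its underside, z up
- card_holder: black card holder filled with white business cards, bystander: 42 x 95 mm (x, y) and 54 mm high over the cards. Origin: centre of its underside, z up
Things that resemble listed ones, but are neither listed nor needed, are in the scene too. Leave any blue or orange look-alike of the board alone.

How it is judged:
By the outcome, as a careful person would: the job done as asked, in the order asked, and still so for the second after the job is handed in, with the robot touching nothing.
It also fails if it takes over 93 s, if anything falls off the work surface, if the arm or the gripper's body presses on something with over 40 N, if the wrist force passes 120 N, or if a joint passes its speed limit or range.

## Robot

A 6-joint arm with a two-finger parallel gripper is mounted at the origin on the work surface. World frame = base frame: x ahead of the robot, y to its left, z up, the work surface at z = 0. Lengths are in mm, angles in degrees, forces in N, time in s.
With the tool pointing down it reaches from about 300 to 850 mm from the base axis. Payload 4.2 kg.
Tool frame: the origin (TCP) lies midway between the tips of the shut fingers; the grasp point (between the pads) lies 19 mm behind it (pinch_z is the distance from the TCP to the grasp point, in mm); z points along the fingers, y is the line along which they close (so a half turn about z gives the same grasp; the last joint's range is limited). The gripper opens to 91 mm and grips with 3 to 60 N. Pads are 32 mm wide; open, the fingers measure 118 mm over their backs; the gripper's body (76 mm by 178 mm) begins 60 mm behind the grasp point.
Start: joints at [-76.089, 18.312, 89.639, -0, 72.044, -1.146], TCP at [149.379, -555.274, 213.976] pointing down, gripper open.
Joint ranges: [-177.97, 177.97], [-48.28, 115.42], [12.27, 149.76], [-77.06, 257.06], [2.81, 150.46], [-146.56, 146.56]. Speed limits (degrees/s): [147.25, 147.25, 180, 180, 180, 180].

## Interface

Orientations are given as [roll, pitch, yaw] about the fixed x, y, z axes, in that order (R = Rz(yaw) Ry(pitch) Rx(roll)).
In Python, from workcell import * gives the robot as it stands.
- The arm moves only by the tool step_arm, never from a script. Its argument "steps" is a list of rows, each a list of 7 numbers: the turn, a rotation vector about the tool's x, y, z in degrees, then the shift along the tool's x, y, z in mm, then the opening, from 0 (shut) to 1 (fully open). In form: [[rx, ry, rz, x, y, z, hand], ...]. A call has exactly 8 rows; each row shifts and turns the commanded pose from where the row before left it, along the tool's axes as they then stand; what a row does not reach is not made up. A row lasts 1/8 s, in which the tool goes at most 62.5 mm and 10.7 degrees, less where a joint would pass 70% of its speed; a pose out of reach is approached as far as the arm can. A call is refused whole if a number of a shift passes 62.5 or a number of a turn 10.7, either way. A call with a gripper value outside its range is refused whole. The fingers move at their own pace and stop on an object; "force" is the grip in N (left out, the last holds). Time passes only in rows, so rows that do not move let the fingers close, or fill a call up. It gives the time, the measured TCP pose, the force, the opening and the grip force at its end, in the units of the state.
- state(): the state, without advancing time (a new reading comes with each control period).
- grab_frame(name): name is "side" or "top"; returns a dict with "image" (420x560x3 uint8, blue, green, red), "fovy" (degrees; the focal length in pixels is half the picture's height over the tangent of half this angle, whatever the lens; pixels are square), "cx", "cy" (the principal point, pixels), "origin" and "rotation" of the camera in the world. Camera axes: x right, y down, z forward; pixel columns grow to the right and rows downward; lengths in mm; the calibration is good to about 2 mm. A picture is of the moment at which its call begins. There is no depth.
- job_done(): hands the job in; it is judged then, once.
The state is a dict: "time_s": time; "qpos": joint angles; "qvel": joint speeds; "effort": joint torques, N m; "ee_pos": TCP position; "ee_rot": TCP orientation; "force": force on the tool from outside, world axes, zero at the start; "torque": the same for the moment, N m; "gripper_width": finger opening in mm; "gripper_force": force on a finger pad.
Only numpy, scipy, OpenCV 4.12 (cv2) and the standard library are available. Lean on these libraries where they do the work, as an engineer would, in place of code of your own. Each camera call takes 0.05 s, during which the arm holds its last target. There are 200 camera calls.

## Working session

There is one attempt and no reset: what is moved stays moved. The work goes in short steps, Python scripts to look and compute and a tool call to move; the robot and the scene stay as the last step left them, time stands still between calls to the robot, and variables do not carry over. Pictures are saved under pics/ and viewed, at most 14 in all, crops included, and the job is handed in when it is done.

Besides the shell and the picture viewer there is one more tool, called after "Call:" as a command line: name --pt "numbers of a row" for each row, then --argument value for the rest. step_arm: Moves the arm, as the interface text tells. Its arguments: {"type":"object","properties":{"steps":{"type":"array","items":{"type":"array","items":{"type":"number"}}},"force":{"type":"number"}},"required":["steps"]}

```bash
mkdir -p pics; ls; python3 - <<'E'
from workcell import *
import cv2
for n in("top","side"):
    f=grab_frame(n); cv2.imwrite(f"pics/{n}0.png",f["image"]); print(n,f["fovy"],f["cx"],f["cy"],f["origin"],f["rotation"])
s=state();print(s["time_s"],s["ee_pos"],s["ee_rot"],s["force"])
E
```

```text
pics
top 55.11909908025414 278.60973174296356 214.36958081093314 [288.37281799  33.08281618 963.36447151] [-168.7408847    -1.96461866  -89.45749851]
side 48.98369947911499 280.15652883987855 207.34071599731573 [ 380.85967199 -917.96121288  560.15027897] [-118.07392926   -0.59574418   -6.65960396]
0.1 [ 149.2748737  -554.80840457  213.20385185] [-1.79907105e+02 -1.35877053e-03  1.50590984e+01] [-0.4358458  -0.36268074  0.33237097]
```

View pics/top0.png

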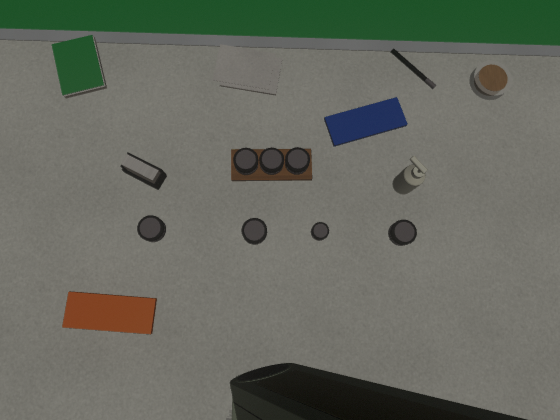

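View pics/side0.png

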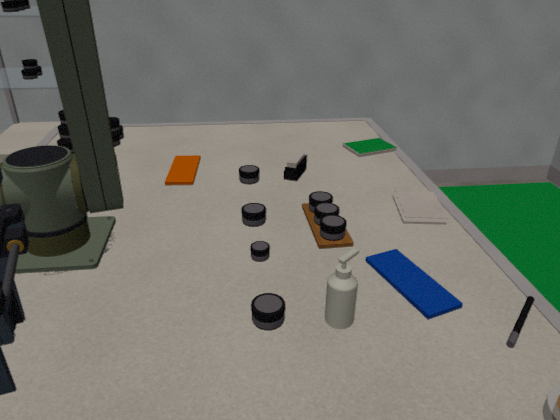

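Candidates in the top view are three loose wide jars at (151,228), (254,230) and (403,232), and a small jar at (320,231). The base row is on the brown board at (246,160), (272,160) and (297,160). The look-alikes are the blue board (365,121), the orange board (110,313) and the mug (491,80). By the description I choose the brown board and the black jars. I'll check that in a close crop.

```bash
cat > h.py <<'E'
import numpy as np, cv2
from scipy.spatial.transform import Rotation as R
def cam(f):
    Rm=np.array(f["rotation"],float)
    Rm=Rm if Rm.shape==(3,3) else R.from_euler("xyz",Rm,degrees=True).as_matrix()
    return Rm,np.array(f["origin"]),f["image"].shape[0]/2/np.tan(np.radians(f["fovy"]/2)),f["cx"],f["cy"]
def proj(f,P):
    Rm,o,F,cx,cy=cam(f); c=(np.atleast_2d(P)-o)@Rm
    return np.c_[cx+F*c[:,0]/c[:,2],cy+F*c[:,1]/c[:,2]]
def back(f,uv,z):
    Rm,o,F,cx,cy=cam(f); u,v=np.array(uv,float).T
    d=np.c_[(u-cx)/F,(v-cy)/F,np.ones(len(u))]@Rm.T
    return (o+d*((z-o[2])/d[:,2])[:,None])[:,:2]
def sil(f,x,y,r,z0,h):
    a=np.linspace(0,2*np.pi,90)
    P=np.vstack([np.c_[x+r*np.cos(a),y+r*np.sin(a),np.full(90,z)] for z in(z0,z0+h)])
    return cv2.convexHull(proj(f,P).astype(np.float32))
E
python3 - <<'E'
import cv2,numpy as np
t=cv2.imread("pics/top0.png");s=cv2.imread("pics/side0.png")
a=cv2.resize(t[140:250,130:330],(800,440),interpolation=cv2.INTER_NEAREST)
cv2.imwrite("pics/c1.png",a)
b=cv2.resize(s[150:340,220:370],(600,760)[::1],interpolation=cv2.INTER_NEAREST)
cv2.imwrite("pics/c2.png",cv2.resize(b,(470,596)))
from h import *
for n,c in(("top",[(232,150),(311,149),(312,180),(232,181)]),("side",[])):
    pass
import pickle
E
python3 - <<'E'
import sys;sys.path.insert(0,'.')
from workcell import *
from h import *
f=grab_frame("top")
c=back(f,[(231.5,150),(311.5,149),(312.5,180),(231.5,181)],12);print(c, [np.linalg.norm(c[i]-c[i-1]) for i in range(4)])
print(back(f,[(151,228),(254,230),(403,232)],36),back(f,[(320,231)],28),back(f,[(246,160),(272,160),(297,160)],48))
g=grab_frame("side")
print(back(g,[(268,303),(254,211),(249,171)],36),back(g,[(260,246)],28),back(g,[(320,198),(327,210),(333,223)],48))
E
```

```text
[[639.10112054 120.72047763]
 [646.15320085 -78.44728356]
 [565.78763817 -80.3906717 ]
 [559.4036685  118.14958722]] [np.float64(79.73890731329914), np.float64(199.29257118954948), np.float64(80.38905661014793), np.float64(198.64286919222855)]
[[ 436.48240903  297.64791532]
 [ 435.35315896   59.99714466]
 [ 435.81589379 -290.6076863 ]] [[436.55400318 -95.36996791]] [[601.56022051  82.2452943 ]
 [602.87358222  20.42496982]
 [604.14219239 -39.28888664]]
[[ 438.21560541 -291.44896891]
 [ 436.18085351   45.19536141]
 [ 437.79968018  283.15628082]] [[439.38739511 -96.25187642]] [[600.71492698  74.22930647]
 [605.14630715  11.48515273]
 [605.97502591 -49.67239775]]
```

View pics/c1.png

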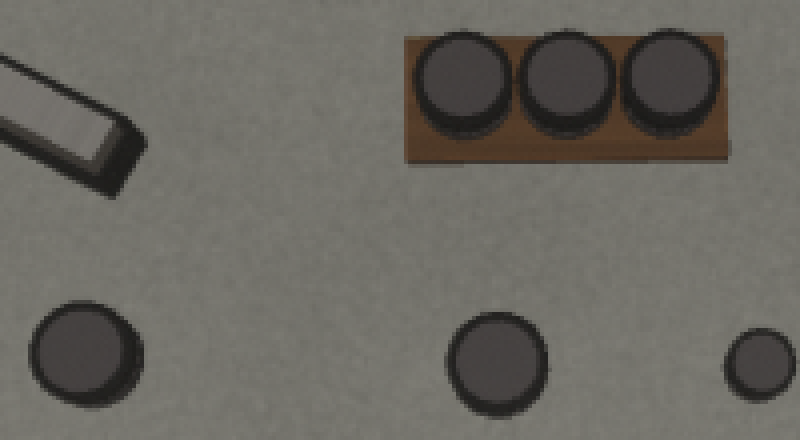

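View pics/c2.png

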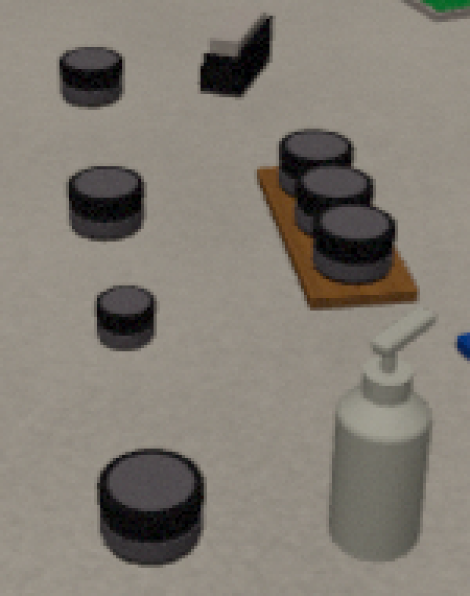

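```bash
cat > fit.py <<'E'
from h import *
from scipy.optimize import minimize
def mask(f):
    b,g,r=[c.astype(float) for c in cv2.split(cv2.GaussianBlur(f["image"],(3,3),0))]
    bg=np.median(r); m=((r<0.74*bg)&(r-b<18)).astype(np.uint8)
    return m
def render(f,cyls,box,S=8):
    x0,y0,x1,y1=box; im=np.zeros(((y1-y0)*S,(x1-x0)*S),np.uint8)
    for c in cyls:
        p=(sil(f,*c)[:,0]+.5-[x0,y0])*S
        cv2.fillConvexPoly(im,np.round(p).astype(np.int32),1)
    return cv2.resize(im.astype(np.float32),(x1-x0,y1-y0),interpolation=cv2.INTER_AREA)
def fit(f,make,p0,scale):
    m=mask(f); P=np.vstack([sil(f,*c)[:,0] for c in make(p0)])
    x0,y0=np.maximum(P.min(0).astype(int)-6,0); x1,y1=P.max(0).astype(int)+7
    M=m[y0:y1,x0:x1].astype(float)
    cost=lambda p: ((render(f,make(np.array(p)),(x0,y0,x1,y1))-M)**2).sum()
    s=np.array(scale); sim=np.vstack([p0]+[np.array(p0)+s*e for e in np.eye(len(s))])
    r=minimize(cost,p0,method="Nelder-Mead",options=dict(initial_simplex=sim,xatol=.05,fatol=.05))
    return np.round(r.x,2),round(r.fun,1),M.sum()
def row(p):
    a=np.radians(p[2]); return [(p[0]-k*np.sin(a),p[1]+k*np.cos(a),30,12,36) for k in(62,0,-62)]
E
python3 - <<'E'
from workcell import *
from fit import *
for n in("top","side"):
    f=grab_frame(n)
    for nm,p,r,h in(("A",(437,294),30,36),("B",(436,57),30,36),("C",(436,-291),30,36),("S",(437,-95),21,28)):
        print(n,nm,*fit(f,lambda q:[(q[0],q[1],r,0,h)],p,(6,6)))
    print(n,"row",*fit(f,row,(603,20,2.),(6,6,3)))
E
```

```text
top A [438.75 301.8 ] 16.9 614.0
top B [436.21  60.53] 7.7 556.0
top C [ 437.87 -293.81] 15.3 604.0
top S [438.98 -95.99] 7.1 275.0
top row [607.65  22.03   1.84] 117.2 1602.0
side A [437.83 304.61] 21.4 349.0
side B [435.49  62.66] 26.3 518.0
side C [ 437.99 -289.95] 57.4 1086.0
side S [439.06 -92.81] 28.4 349.0
side row [607.79  29.66   1.67] 92.0 1200.0
```

```bash
python3 - <<'E'
from workcell import *
from h import *
import json
L={"top":[(151,228,36),(254,230,36),(403,232,36),(320,231,28),(246,160,48),(272,160,48),(297,160,48)],
"side":[(249,169,36),(254,210,36),(268,304,36),(260,246,28),(321,197,48),(327,209,48),(333,222,48)]}
for n in L:
    acc=[]
    for _ in range(3):
        f=grab_frame(n); acc.append(f["image"].astype(float))
    I=np.mean(acc,0).mean(2); I=cv2.resize(I,None,fx=4,fy=4,interpolation=cv2.INTER_CUBIC); 
    for u,v,z in L[n]:
        c=I[int(v*4+2),int(u*4+2)]
        w=I[v*4-60:v*4+62,u*4-70:u*4+72]
        dark=w.min() ; th=(c+np.percentile(w,4))/2
        m=((w>th)&(w<c+25)).astype(np.uint8); m=cv2.morphologyEx(m,cv2.MORPH_OPEN,np.ones((5,5)))
        k,lab,st,ce=cv2.connectedComponentsWithStats(m,connectivity=4)
        i=lab[62,72]; p=(ce[i]+[u*4-70,v*4-60]+.5)/4-.5
        print(n,p.round(2),st[i][2:]/4,round(c),round(th),back(f,[p],z).round(1))
E
```

```text
top [149.59 227.33] [  20.75   20.25 1339.25] 66 49 [[438. 301.]]
top [253.86 229.95] [  20.5    20.5  1301.75] 68 51 [[435.5  60.3]]
top [404.09 231.37] [  20.     20.25 1266.5 ] 66 49 [[ 437.3 -293.3]]
top [320.08 230.23] [ 13.75  13.75 595.25] 68 53 [[438.4 -95.6]]
top [245.25 158.92] [  20.     19.25 1216.  ] 65 47 [[604.2  84.1]]
top [271.36 158.67] [  20.     19.   1209.25] 64 46 [[606.2  22. ]]
top [297.3  158.51] [  19.75   19.   1195.5 ] 65 47 [[607.9 -40. ]]
side [248.62 168.09] [ 17.25   7.5  410.5 ] 78 44 [[437.9 304.1]]
side [253.3  207.63] [ 20.    10.25 641.5 ] 78 43 [[435.6  62.4]]
side [267.72 303.27] [  28.    18.5 1623.5] 79 43 [[ 437.7 -292.1]]
side [259.73 245.11] [ 16.     9.25 492.75] 78 44 [[439.1 -92.7]]
side [320.56 195.53] [ 19.5  10.  601. ] 77 44 [[604.7  87.5]]
side [326.39 207.5 ] [ 20.5  10.  646.5] 78 43 [[606.2  23.8]]
side [332.84 220.35] [ 21.5   10.75 750.75] 79 44 [[608.2 -38. ]]
```

Call:
step_arm --pt "0 0 -9.59 0 0 0 1" --pt "0 0 -9.59 0 0 0 1" --pt "0 0 -9.59 0 0 0 1" --pt "0 0 -9.59 0 0 0 1" --pt "0 0 -9.59 0 0 0 1" --pt "0 0 -9.59 0 0 0 1" --pt "0 0 -9.59 0 0 0 1" --pt "0 0 -9.59 0 0 0 1" --force 15

```text
time_s: 1.6
ee_pos: [149.4, -555.3, 214.0]
ee_rot: [180.0, 0.0, 92.1]
force: [-1.5, 0.0, -0.1]
gripper_width: 91.1
gripper_force: 0.0
```

```bash
cat > d.py <<'E'
import sys; from workcell import *; from h import *
s=state(); M=R.from_euler("xyz",s["ee_rot"],degrees=True).as_matrix()
print(s["time_s"],np.round(s["ee_pos"],1),np.round(s["ee_rot"],2),s["gripper_width"],np.round(s["force"],1))
M=np.round(M,6); Y=R.from_euler("xyz",[180,0,s["ee_rot"][2]],degrees=True).as_matrix()
t=[float(a) for a in sys.argv[1:4]]; print("tool delta",(Y.T@(np.array(t)-s["ee_pos"])).round(1))
E
python3 d.py 435.5 61.3 150
```

```text
1.6 [ 149.4 -555.3  214. ] [1.800e+02 1.000e-02 9.209e+01] 91.06622235298768 [-1.5  0.  -0.1]
tool delta [605.7 308.5  64. ]
```

Call:
step_arm --pt "0 0 0 40 20 0 1" --pt "0 0 0 40 20 0 1" --pt "0 0 0 40 20 0 1" --pt "0 0 0 40 20 0 1" --pt "0 0 0 40 20 0 1" --pt "0 0 0 40 20 0 1" --pt "0 0 0 40 20 0 1" --pt "0 0 0 40 20 0 1"

```text
time_s: 2.6
ee_pos: [299.8, -229.2, 214.2]
ee_rot: [180.0, 0.0, 91.8]
force: [0.3, 0.2, 0.1]
gripper_width: 90.8
gripper_force: 0.0
```

Call:
step_arm --pt "0 0 0 50 25 10 1" --pt "0 0 0 50 25 10 1" --pt "0 0 0 50 25 10 1" --pt "0 0 0 50 25 10 1" --pt "0 0 0 50 25 10 1" --pt "0 0 0 35.7 23.5 14 1" --pt "0 0 0 0 0 0 1" --pt "0 0 0 0 0 0 1"

```text
time_s: 3.6
ee_pos: [438.5, 59.3, 150.0]
ee_rot: [-180.0, 0.0, 91.8]
force: [0.1, -0.5, 0.9]
gripper_width: 91.1
gripper_force: 0.0
```

```bash
python3 d.py 435.5 61.3 5
```

```text
3.6 [438.5  59.3 150. ] [-1.7996e+02  3.0000e-02  9.1800e+01] 91.12798115285591 [ 0.1 -0.5  0.9]
tool delta [  2.1  -2.9 145. ]
```

Call:
step_arm --pt "0 0 0 2.1 -2.9 0 1" --pt "0 0 0 0 0 40 1" --pt "0 0 0 0 0 40 1" --pt "0 0 0 0 0 35 1" --pt "0 0 0 0 0 20 1" --pt "0 0 0 0 0 10 1" --pt "0 0 0 0 0 0 1" --pt "0 0 0 0 0 0 0"

```text
time_s: 4.6
ee_pos: [436.7, 61.6, 5.8]
ee_rot: [179.9, -0.0, 91.8]
force: [-0.2, -0.5, -0.8]
gripper_width: 83.9
gripper_force: 0.0
```

Call:
step_arm --pt "0 0 0 0 0 0 0" --pt "0 0 0 0 0 0 0" --pt "0 0 0 0 0 0 0" --pt "0 0 0 0 0 0 0" --pt "0 0 0 0 0 0 0" --pt "0 0 0 0 0 0 0" --pt "0 0 0 0 0 0 0" --pt "0 0 0 0 0 0 0"

```text
time_s: 5.6
ee_pos: [436.3, 61.7, 5.3]
ee_rot: [180.0, 0.0, 91.8]
force: [-0.5, 0.7, 6.5]
gripper_width: 59.6
gripper_force: 15.0
```

```bash
python3 d.py 606.9 -8.1 125
```

```text
5.6 [436.3  61.7   5.3] [179.96   0.    91.78] 59.56760687945167 [-0.5  0.7  6.5]
tool delta [ -75.1  168.4 -119.7]
```

Call:
step_arm --pt "0 0 0 0 0 -10 0" --pt "0 0 0 0 0 -40 0" --pt "0 0 0 0 0 -45 0" --pt "0 0 0 -10 20 -25 0" --pt "0 0 0 -20 40 0 0" --pt "0 0 0 -20 45 0 0" --pt "0 0 0 -15 40 0 0" --pt "0 0 0 -9.7 23.6 0 0"

```text
time_s: 6.6
ee_pos: [608.3, -8.5, 124.7]
ee_rot: [-180.0, 0.0, 91.7]
force: [-0.3, 0.4, 0.2]
gripper_width: 59.8
gripper_force: 15.0
```

Call:
step_arm --pt "0 0 0 0 0 0 0" --pt "0 0 0 0 0 0 0" --pt "0 0 0 0 0 0 0" --pt "0 0 0 0 0 0 0" --pt "0 0 0 0 0 20 0" --pt "0 0 0 0 0 20 0" --pt "0 0 0 0 0 10 0" --pt "0 0 0 0 0 0 0"

```text
time_s: 7.6
ee_pos: [606.3, -7.6, 74.5]
ee_rot: [-179.9, -0.0, 91.8]
force: [0.6, -0.6, -1.0]
gripper_width: 59.6
gripper_force: 15.0
```

```bash
python3 d.py 607.1 -7.7 53.5;  python3 - <<'E'
from workcell import *
import cv2
f=grab_frame("side");cv2.imwrite("pics/s1.png",cv2.resize(f["image"][100:300,200:440],None,fx=3,fy=3,interpolation=cv2.INTER_CUBIC))
E
```

```text
7.6 [606.3  -7.6  74.5] [-179.93   -0.     91.79] 59.5581834743733 [ 0.6 -0.6 -1. ]
tool delta [-0.1  0.8 21. ]
```

View pics/s1.png

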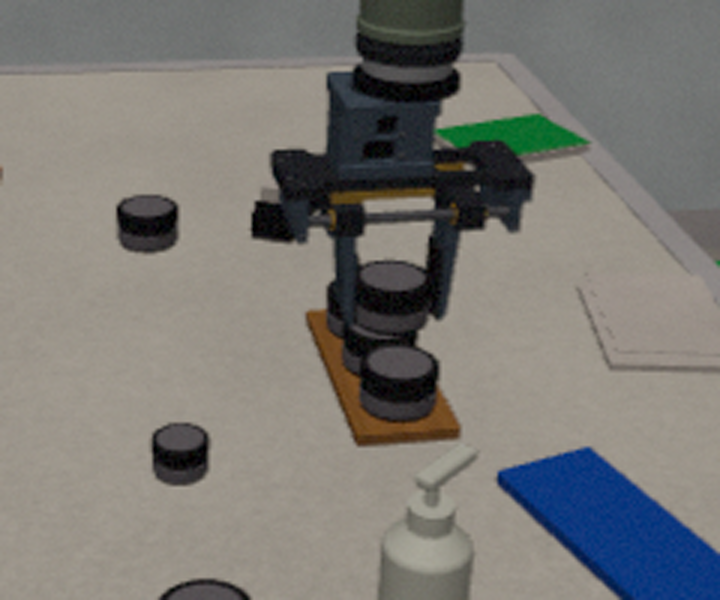

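```bash
cat > lid.py <<'E'
from workcell import *
from h import *
def lid(cam,P,f=None,n=2):
    """sticker centre near a predicted lid-centre P, as world xy at height P[2]"""
    fs=[grab_frame(cam) for _ in range(n)]; f=fs[0]
    I=np.mean([g["image"].astype(float) for g in fs],0).mean(2); I=cv2.resize(I,None,fx=4,fy=4,interpolation=cv2.INTER_CUBIC)
    u,v=np.round(proj(f,P)[0]).astype(int)
    c=np.median(I[v*4-3:v*4+8,u*4-3:u*4+8]); w=I[v*4-60:v*4+62,u*4-70:u*4+72]; th=(c+np.percentile(w,4))/2
    m=((w>th)&(w<c+25)).astype(np.uint8); m=cv2.morphologyEx(m,cv2.MORPH_OPEN,np.ones((5,5)))
    k,lab,st,ce=cv2.connectedComponentsWithStats(m,connectivity=4); i=lab[62,72]
    p=(ce[i]+[u*4-70,v*4-60]+.5)/4-.5
    return back(f,[p],P[2])[0].round(1),(st[i][2:]/4).tolist()
E
python3 - <<'E'
from lid import *
print(lid("side",(607,-8,105.2)), lid("side",(608.2,-39,48)))
E
```

```text
(array([607.4,  -4. ]), [21.5, 10.75, 726.75]) (array([608.3, -37.9]), [21.5, 11.0, 761.25])
```

Call:
step_arm --pt "0 0 0 0 0.5 8 0" --pt "0 0 0 0 0 6 0" --pt "0 0 0 0 0 3 0" --pt "0 0 0 0 0 2 0" --pt "0 0 0 0 0 1 0" --pt "0 0 0 0 0 0 0" --pt "0 0 0 0 0 0 0" --pt "0 0 0 0 0 0 0"

```text
time_s: 8.85
ee_pos: [607.4, -7.7, 55.1]
ee_rot: [180.0, 0.0, 91.8]
force: [-0.5, -0.3, -1.5]
gripper_width: 59.5
gripper_force: 15.0
```

```bash
python3 d.py 607.1 -7.7 53.3;  python3 - <<'E'
from lid import *
print(lid("side",(607,-8,85.2)), lid("side",(608.2,-39,48)))
E
```

```text
8.85 [607.4  -7.7  55.1] [1.7998e+02 1.0000e-02 9.1780e+01] 59.50645087147563 [-0.5 -0.3 -1.5]
tool delta [ 0.  -0.3  1.8]
(array([6.054e+02, 2.000e-01]), [23.75, 16.75, 854.75]) (array([608.5, -43.5]), [21.5, 9.75, 559.0])
```

Call:
step_arm --pt "0 0 0 0 0 0.6 0" --pt "0 0 0 0 0 0 0" --pt "0 0 0 0 0 0.6 0" --pt "0 0 0 0 0 0 0" --pt "0 0 0 0 0 0.3 0" --pt "0 0 0 0 0 0 0" --pt "0 0 0 0 0 0 0" --pt "0 0 0 0 0 0 0"

```text
time_s: 10.05
ee_pos: [607.3, -7.7, 53.4]
ee_rot: [-180.0, 0.0, 91.8]
force: [0.9, -0.5, -1.6]
gripper_width: 59.6
gripper_force: 15.0
```

Call:
step_arm --pt "0 0 0 0 0 0.3 0" --pt "0 0 0 0 0 0 0" --pt "0 0 0 0 0 0.3 0" --pt "0 0 0 0 0 0 0" --pt "0 0 0 0 0 0 0" --pt "0 0 0 0 0 0 0" --pt "0 0 0 0 0 0 0" --pt "0 0 0 0 0 0 0"

```text
time_s: 11.05
ee_pos: [607.4, -7.7, 53.3]
ee_rot: [180.0, 0.0, 91.8]
force: [-2.3, -0.5, 4.9]
gripper_width: 59.4
gripper_force: 15.0
```

Call:
step_arm --pt "0 0 0 0 0 0 0.75" --pt "0 0 0 0 0 0 0.85" --pt "0 0 0 0 0 0 1" --pt "0 0 0 0 0 0 1" --pt "0 0 0 0 0 -10 1" --pt "0 0 0 0 0 -30 1" --pt "0 0 0 0 0 -40 1" --pt "0 0 0 0 0 -30 1"

```text
time_s: 12.05
ee_pos: [607.9, -7.7, 165.4]
ee_rot: [179.8, 0.0, 91.8]
force: [-0.3, -0.1, 0.3]
gripper_width: 91.3
gripper_force: 0.0
```

Call:
step_arm --pt "0 0 0 50 -20 0 1" --pt "0 0 0 50 -30 0 1" --pt "0 0 0 50 -30 0 1" --pt "0 0 0 50 -30 0 1" --pt "0 0 0 50 -30 0 1" --pt "0 0 0 40 -20 0 1" --pt "0 0 0 15 0 0 1" --pt "0 0 0 0 0 0 1"

```text
time_s: 13.05
ee_pos: [438.6, 292.7, 163.2]
ee_rot: [179.9, 0.0, 91.9]
force: [-0.3, 0.0, -0.3]
gripper_width: 91.1
gripper_force: 0.0
```

```bash
python3 d.py 438 302.7 5;  python3 - <<'E'
from lid import *
for c in("top","side"):
  for P in((607,-8,84),(604.3,86,48),(606,23,48),(608.2,-39,48)): print(c,P,lid(c,P))
f=grab_frame("top");g=grab_frame("side")
a=cv2.resize(f["image"][120:220,200:340],None,fx=2.8,fy=2.8,interpolation=cv2.INTER_CUBIC);b=cv2.resize(g["image"][160:260,260:400],None,fx=2.8,fy=2.8,interpolation=cv2.INTER_CUBIC)
cv2.imwrite("pics/p1.png",np.hstack([a,b]))
E
```

```text
13.05 [438.6 292.7 163.2] [179.92   0.    91.86] 91.13361200891248 [-0.3  0.  -0.3]
tool delta [ 10.   -0.2 158.2]
top (607, -8, 84) (array([606.5,  -9.4]), [21.0, 20.0, 1300.5])
top (604.3, 86, 48) (array([604.2,  84.1]), [20.25, 19.25, 1220.25])
top (606, 23, 48) (array([604.8,  29.7]), [14.25, 19.0, 745.0])
top (608.2, -39, 48) (array([612.4, -39.6]), [35.5, 30.5, 3769.25])
side (607, -8, 84) (array([599.7,   3.3]), [29.0, 14.5, 1065.0])
side (604.3, 86, 48) (array([615.4,  87.3]), [12.5, 9.75, 155.0])
side (606, 23, 48) (array([608.8,   9.2]), [19.25, 7.5, 275.25])
side (608.2, -39, 48) (array([608.8, -44.3]), [21.5, 11.0, 521.75])
```

View pics/p1.png

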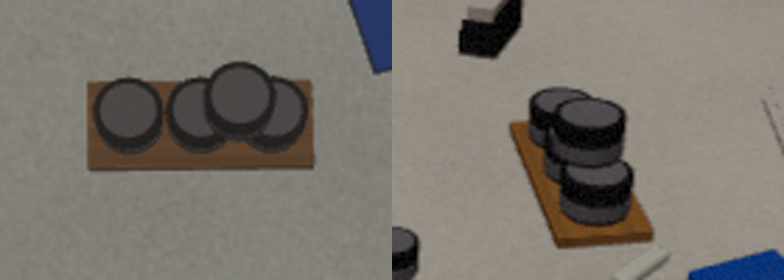

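Call:
step_arm --pt "0 0 0 9.8 -0.2 0 1" --pt "0 0 0 0 0 40 1" --pt "0 0 0 0 0 45 1" --pt "0 0 0 0 0 45 1" --pt "0 0 0 0 0 20 1" --pt "0 0 0 0 0 8 1" --pt "0 0 0 0 0 0 1" --pt "0 0 0 0 0 0 0"

```text
time_s: 14.95
ee_pos: [438.2, 302.6, 5.8]
ee_rot: [179.9, -0.1, 91.8]
force: [0.1, -0.3, 0.8]
gripper_width: 83.4
gripper_force: 0.0
```

Call:
step_arm --pt "0 0 0 0 0 0 0" --pt "0 0 0 0 0 0 0" --pt "0 0 0 0 0 0 0" --pt "0 0 0 0 0 0 0" --pt "0 0 0 0 0 0 0" --pt "0 0 0 0 0 0 0" --pt "0 0 0 0 0 0 0" --pt "0 0 0 0 0 0 0"

```text
time_s: 15.95
ee_pos: [437.8, 302.1, 5.3]
ee_rot: [180.0, -0.0, 91.8]
force: [-0.3, -0.3, 6.0]
gripper_width: 59.9
gripper_force: 15.0
```

```bash
python3 d.py 606 54.6 150
```

```text
15.95 [437.8 302.1   5.3] [ 1.7996e+02 -2.0000e-02  9.1770e+01] 59.903725392411005 [-0.3 -0.3  6. ]
tool delta [-252.6  160.5 -144.7]
```

Call:
step_arm --pt "0 0 0 0 0 -10 0" --pt "0 0 0 0 0 -40 0" --pt "0 0 0 0 0 -45 0" --pt "0 0 0 -20 10 -40 0" --pt "0 0 0 -40 25 -9.7 0" --pt "0 0 0 -45 30 0 0" --pt "0 0 0 -45 30 0 0" --pt "0 0 0 -40 30 0 0"

```text
time_s: 16.95
ee_pos: [568.6, 114.3, 149.6]
ee_rot: [-180.0, 0.0, 91.8]
force: [-0.2, 0.4, -1.3]
gripper_width: 59.5
gripper_force: 15.0
```

Call:
step_arm --pt "0 0 0 -40 20 0 0" --pt "0 0 0 -22.8 15.5 0 0" --pt "0 0 0 0 0 0 0" --pt "0 0 0 0 0 0 0" --pt "0 0 0 0 0 30 0" --pt "0 0 0 0 0 30 0" --pt "0 0 0 0 0 15 0" --pt "0 0 0 0 0 0 0"

```text
time_s: 17.95
ee_pos: [604.8, 55.0, 73.8]
ee_rot: [-179.9, 0.0, 91.8]
force: [-0.3, -0.6, -0.8]
gripper_width: 59.6
gripper_force: 15.0
```

```bash
python3 d.py 606 54.4 53.3
```

```text
17.95 [604.8  55.   73.8] [-179.88    0.     91.83] 59.6152964741703 [-0.3 -0.6 -0.8]
tool delta [-0.6  1.2 20.5]
```

Call:
step_arm --pt "0 0 0 -0.6 0.7 7 0" --pt "0 0 0 0 0 6 0" --pt "0 0 0 0 0 3 0" --pt "0 0 0 0 0 2 0" --pt "0 0 0 0 0 0.6 0" --pt "0 0 0 0 0 0 0" --pt "0 0 0 0 0 0 0" --pt "0 0 0 0 0 0 0"

```text
time_s: 18.95
ee_pos: [606.5, 53.7, 56.0]
ee_rot: [180.0, 0.0, 91.8]
force: [0.0, 0.1, -1.1]
gripper_width: 59.7
gripper_force: 15.0
```

```bash
python3 d.py 606 54.4 53.3
```

```text
18.95 [606.5  53.7  56. ] [179.99   0.    91.78] 59.6642199476978 [ 0.   0.1 -1.1]
tool delta [ 0.7 -0.4  2.7]
```

Call:
step_arm --pt "0 0 0 0.6 -0.4 1 0" --pt "0 0 0 0 0 0.8 0" --pt "0 0 0 0 0 0 0" --pt "0 0 0 0 0 0.4 0" --pt "0 0 0 0 0 0 0" --pt "0 0 0 0 0 0.3 0" --pt "0 0 0 0 0 0 0" --pt "0 0 0 0 0 0 0"

```text
time_s: 19.95
ee_pos: [606.0, 54.3, 53.4]
ee_rot: [180.0, 0.0, 91.8]
force: [0.6, 0.5, -1.8]
gripper_width: 60.1
gripper_force: 15.0
```

Call:
step_arm --pt "0 0 0 0 0 0.3 0" --pt "0 0 0 0 0 0 0" --pt "0 0 0 0 0 0.2 0" --pt "0 0 0 0 0 0 0" --pt "0 0 0 0 0 0 0" --pt "0 0 0 0 0 0 0" --pt "0 0 0 0 0 0 0" --pt "0 0 0 0 0 0 0"

```text
time_s: 20.95
ee_pos: [606.0, 54.3, 53.3]
ee_rot: [180.0, 0.0, 91.8]
force: [-2.2, -0.2, 5.0]
gripper_width: 59.6
gripper_force: 15.0
```

Call:
step_arm --pt "0 0 0 0 0 0 0.75" --pt "0 0 0 0 0 0 0.85" --pt "0 0 0 0 0 0 1" --pt "0 0 0 0 0 0 1" --pt "0 0 0 0 0 -10 1" --pt "0 0 0 0 0 -30 1" --pt "0 0 0 0 0 -40 1" --pt "0 0 0 0 0 -30 1"

```text
time_s: 21.95
ee_pos: [606.6, 54.3, 165.5]
ee_rot: [179.8, -0.0, 91.8]
force: [-0.6, 0.4, -0.0]
gripper_width: 91.2
gripper_force: 0.0
```

Call:
step_arm --pt "0 0 0 -40 -40 0 1" --pt "0 0 0 -40 -40 0 1" --pt "0 0 0 -50 -40 0 1" --pt "0 0 0 -50 -40 0 1" --pt "0 0 0 -50 0 0 1" --pt "0 0 0 -50 0 0 1" --pt "0 0 10 0 0 0 1" --pt "0 0 10 0 0 0 1"

```text
time_s: 22.95
ee_pos: [456.6, -229.0, 163.6]
ee_rot: [179.9, 0.0, 71.3]
force: [0.8, -0.0, -0.8]
gripper_width: 91.0
gripper_force: 0.0
```

Call:
step_arm --pt "0 0 10 0 0 0 1" --pt "0 0 10 0 0 0 1" --pt "0 0 10 0 0 0 1" --pt "0 0 10 0 0 0 1" --pt "0 0 10 0 0 0 1" --pt "0 0 10 0 0 0 1" --pt "0 0 10 0 0 0 1" --pt "0 0 0 0 0 0 1"

```text
time_s: 23.95
ee_pos: [456.7, -228.2, 163.6]
ee_rot: [180.0, -0.1, 1.9]
force: [-0.7, -0.1, 0.6]
gripper_width: 91.1
gripper_force: 0.0
```

```bash
python3 d.py 437.9 -291.8 150;  python3 - <<'E'
from lid import *
for P in((605,54,84),(607,-8,84),(437.5,-293,36)): print(P,lid("top",P))
f=grab_frame("top");g=grab_frame("side")
a=cv2.resize(f["image"][120:220,200:340],None,fx=2.8,fy=2.8,interpolation=cv2.INTER_CUBIC);b=cv2.resize(g["image"][160:260,260:400],None,fx=2.8,fy=2.8,interpolation=cv2.INTER_CUBIC)
cv2.imwrite("pics/p2.png",np.hstack([a,b]))
E
```

```text
23.95 [ 456.7 -228.2  163.6] [ 1.7997e+02 -5.0000e-02  1.9000e+00] 91.13703511721931 [-0.7 -0.1  0.6]
tool delta [-20.9  63.   13.6]
(605, 54, 84) (array([605.3,  53. ]), [21.0, 20.0, 1307.25])
(607, -8, 84) (array([606.5,  -9.4]), [21.0, 20.0, 1301.25])
(437.5, -293, 36) (array([ 435.1, -295.7]), [30.75, 30.5, 1905.25])
```

View pics/p2.png

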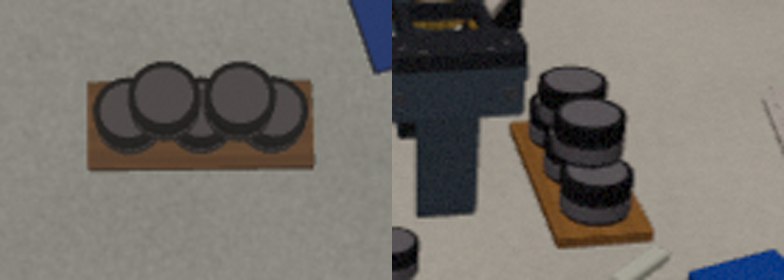

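Call:
step_arm --pt "0 0 0 -10 31 0 1" --pt "0 0 0 -10.8 32.1 20 1" --pt "0 0 0 0 0 40 1" --pt "0 0 0 0 0 45 1" --pt "0 0 0 0 0 35 1" --pt "0 0 0 0 0 13 1" --pt "0 0 0 0 0 5.4 1" --pt "0 0 0 0 0 0 1"

```text
time_s: 25.35
ee_pos: [438.5, -292.3, 5.3]
ee_rot: [179.9, -0.1, 1.8]
force: [-0.1, 0.7, -0.3]
gripper_width: 91.0
gripper_force: 0.0
```

```bash
python3 d.py 438 -291.9 5.2
```

```text
25.35 [ 438.5 -292.3    5.3] [ 1.7994e+02 -8.0000e-02  1.7900e+00] 90.95265765516409 [-0.1  0.7 -0.3]
tool delta [-0.4 -0.4  0.1]
```

Call:
step_arm --pt "0 0 0 0 0 0 1" --pt "0 0 0 0 0 0 0" --pt "0 0 0 0 0 0 0" --pt "0 0 0 0 0 0 0" --pt "0 0 0 0 0 0 0" --pt "0 0 0 0 0 0 0" --pt "0 0 0 0 0 0 0" --pt "0 0 0 0 0 0 0"

```text
time_s: 26.35
ee_pos: [437.8, -291.8, 4.7]
ee_rot: [180.0, -0.0, 1.8]
force: [0.0, 0.8, 2.4]
gripper_width: 59.7
gripper_force: 15.0
```

```bash
python3 d.py 606.7 23.2 160
```

```text
26.35 [ 437.8 -291.8    4.7] [179.99  -0.     1.78] 59.741655251370915 [0.  0.8 2.4]
tool delta [ 178.6 -309.7 -155.3]
```

Call:
step_arm --pt "0 0 0 0 0 -10 0" --pt "0 0 0 0 0 -40 0" --pt "0 0 0 0 0 -45 0" --pt "0 0 0 0 -20 -40 0" --pt "0 0 0 0 -45 -20.3 0" --pt "0 0 0 10 -50 0 0" --pt "0 0 0 30 -50 0 0" --pt "0 0 0 40 -50 0 0"

```text
time_s: 27.35
ee_pos: [510.2, -74.2, 160.7]
ee_rot: [180.0, -0.1, 1.7]
force: [0.9, -1.3, -0.5]
gripper_width: 59.5
gripper_force: 15.0
```

Call:
step_arm --pt "0 0 0 40 -45 0 0" --pt "0 0 0 35 -30 0 0" --pt "0 0 0 23.5 -19.7 0 0" --pt "0 0 0 0 0 0 0" --pt "0 0 0 0 0 25 0" --pt "0 0 0 0 0 20 0" --pt "0 0 0 0 0 10 0" --pt "0 0 0 0 0 0 0"

```text
time_s: 28.35
ee_pos: [604.9, 21.5, 104.6]
ee_rot: [180.0, 0.1, 1.7]
force: [0.5, -0.0, -0.4]
gripper_width: 60.1
gripper_force: 15.0
```

Call:
step_arm --pt "0 0 0 0 0 6 0" --pt "0 0 0 0 0 4 0" --pt "0 0 0 0 0 2 0" --pt "0 0 0 0 0 0 0" --pt "0 0 0 0 0 0 0" --pt "0 0 0 0 0 0 0" --pt "0 0 0 0 0 0 0" --pt "0 0 0 0 0 0 0"

```text
time_s: 29.35
ee_pos: [605.7, 22.1, 92.9]
ee_rot: [180.0, -0.0, 1.8]
force: [-0.3, -0.7, -1.2]
gripper_width: 59.6
gripper_force: 15.0
```

```bash
python3 d.py 606.5 23.2 88.7
```

```text
29.35 [605.7  22.1  92.9] [180.    -0.     1.78] 59.618804940849344 [-0.3 -0.7 -1.2]
tool delta [ 0.9 -1.1  4.2]
```

Call:
step_arm --pt "0 0 0 0.9 -1.1 0 0" --pt "0 0 0 0 0 1.5 0" --pt "0 0 0 0 0 1 0" --pt "0 0 0 0 0 0.5 0" --pt "0 0 0 0 0 0.5 0" --pt "0 0 0 0 0 0 0" --pt "0 0 0 0 0 0 0" --pt "0 0 0 0 0 0 0"

```text
time_s: 30.35
ee_pos: [606.5, 23.2, 89.4]
ee_rot: [180.0, -0.0, 1.8]
force: [-0.1, -0.7, -0.7]
gripper_width: 60.1
gripper_force: 15.0
```

Call:
step_arm --pt "0 0 0 0 0 0.4 0" --pt "0 0 0 0 0 0 0" --pt "0 0 0 0 0 0.2 0" --pt "0 0 0 0 0 0 0" --pt "0 0 0 0 0 0 0" --pt "0 0 0 0 0 0 0" --pt "0 0 0 0 0 0 0" --pt "0 0 0 0 0 0 0"

```text
time_s: 31.35
ee_pos: [606.5, 23.2, 88.7]
ee_rot: [180.0, 0.0, 1.8]
force: [-0.4, -0.2, -1.1]
gripper_width: 59.9
gripper_force: 15.0
```

Call:
step_arm --pt "0 0 0 0 0 0.3 0" --pt "0 0 0 0 0 0 0" --pt "0 0 0 0 0 0 0" --pt "0 0 0 0 0 0 0" --pt "0 0 0 0 0 0 0" --pt "0 0 0 0 0 0 0" --pt "0 0 0 0 0 0 0" --pt "0 0 0 0 0 0 0"

```text
time_s: 32.35
ee_pos: [606.6, 23.2, 88.7]
ee_rot: [180.0, -0.0, 1.8]
force: [-1.4, 0.1, 4.6]
gripper_width: 60.0
gripper_force: 15.0
```

Call:
step_arm --pt "0 0 0 0 0 0 0.75" --pt "0 0 0 0 0 0 0.85" --pt "0 0 0 0 0 0 1" --pt "0 0 0 0 0 0 1" --pt "0 0 0 0 0 -10 1" --pt "0 0 0 0 0 -30 1" --pt "0 0 0 0 0 -40 1" --pt "0 0 0 0 0 0 1"

```text
time_s: 33.35
ee_pos: [608.9, 23.2, 172.8]
ee_rot: [180.0, -0.5, 1.8]
force: [0.0, 0.0, 0.2]
gripper_width: 91.0
gripper_force: 0.0
```

Call:
step_arm --pt "0 0 0 -30 20 0 1" --pt "0 0 0 -40 30 0 1" --pt "0 0 0 -40 30 0 1" --pt "0 0 0 -40 22 0 1" --pt "0 0 0 -21 10 0 1" --pt "0 0 0 0 0 0 1" --pt "0 0 0 0 0 0 1" --pt "0 0 0 0 0 0 1"

```text
time_s: 34.35
ee_pos: [440.3, -93.6, 168.4]
ee_rot: [180.0, -0.0, 1.8]
force: [-1.2, -0.1, 0.6]
gripper_width: 91.3
gripper_force: 0.0
```

```bash
python3 d.py 439.2 -94.3 3.5;  python3 - <<'E'
from lid import *
for c in("top","side"):
  for P in((606,22,120),(605,54,84),(607,-8,84)): print(c,P,lid(c,P))
f=grab_frame("top");g=grab_frame("side")
a=cv2.resize(f["image"][120:220,200:340],None,fx=2.8,fy=2.8,interpolation=cv2.INTER_CUBIC);b=cv2.resize(g["image"][160:260,260:400],None,fx=2.8,fy=2.8,interpolation=cv2.INTER_CUBIC)
cv2.imwrite("pics/p3.png",np.hstack([a,b]))
E
```

```text
34.35 [440.3 -93.6 168.4] [ 1.80e+02 -3.00e-02  1.84e+00] 91.25739584213288 [-1.2 -0.1  0.6]
tool delta [ -1.1   0.6 164.9]
top (606, 22, 120) (array([606.6,  21.6]), [21.5, 20.75, 1402.25])
top (605, 54, 84) (array([603.5,  60.6]), [15.5, 20.0, 807.0])
top (607, -8, 84) (array([604.3, -17.3]), [15.75, 20.25, 808.5])
side (606, 22, 120) (array([607.2,  25.1]), [21.25, 10.0, 668.0])
side (605, 54, 84) (array([604.1,  61. ]), [9.25, 8.0, 145.0])
side (607, -8, 84) (array([606.6, -14.3]), [21.5, 7.75, 465.75])
```

View pics/p3.png

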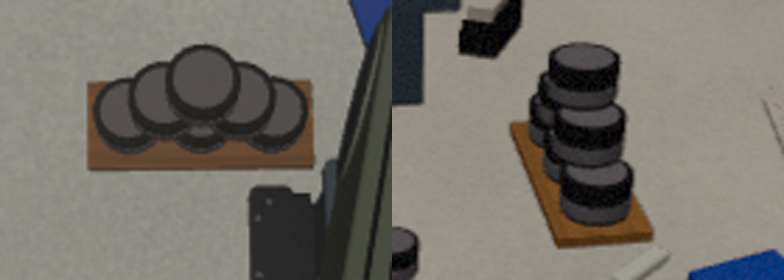

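Call:
step_arm --pt "0 0 0 -1.1 0.6 20 1" --pt "0 0 0 0 0 45 1" --pt "0 0 0 0 0 45 1" --pt "0 0 0 0 0 35 1" --pt "0 0 0 0 0 14 1" --pt "0 0 0 0 0 5.5 1" --pt "0 0 0 0 0 0 1" --pt "0 0 0 0 0 0 1"

```text
time_s: 36.05
ee_pos: [438.7, -94.9, 4.7]
ee_rot: [180.0, -0.1, 1.8]
force: [0.6, 0.2, -0.2]
gripper_width: 91.3
gripper_force: 0.0
```

Call:
step_arm --pt "0 0 0 0 0 0 0" --pt "0 0 0 0 0 0 0" --pt "0 0 0 0 0 0 0" --pt "0 0 0 0 0 0 0" --pt "0 0 0 0 0 0 0" --pt "0 0 0 0 0 0 0" --pt "0 0 0 0 0 0 0" --pt "0 0 0 0 0 0 0"

```text
time_s: 37.05
ee_pos: [438.0, -94.7, 3.9]
ee_rot: [180.0, -0.0, 1.8]
force: [0.7, -0.4, 0.1]
gripper_width: 41.9
gripper_force: 15.0
```

```bash
python3 d.py 606.7 23.2 160
```

```text
37.05 [438.  -94.7   3.9] [179.99  -0.     1.78] 41.874239044219095 [ 0.7 -0.4  0.1]
tool delta [ 172.3 -112.6 -156.1]
```

Call:
step_arm --pt "0 0 0 0 0 -10 0" --pt "0 0 0 0 0 -40 0" --pt "0 0 0 0 0 -50 0" --pt "0 0 0 0 0 -50 0" --pt "0 0 0 20 -15 -16 0" --pt "0 0 0 40 -25 0 0" --pt "0 0 0 40 -30 0 0" --pt "0 0 0 40 -25 0 0"

```text
time_s: 38.05
ee_pos: [575.9, 5.7, 170.8]
ee_rot: [180.0, -0.0, 1.8]
force: [1.2, -1.0, 0.3]
gripper_width: 41.9
gripper_force: 15.0
```

Call:
step_arm --pt "0 0 0 20 -12 0 0" --pt "0 0 0 11.6 -5.6 0 0" --pt "0 0 0 0 0 0 0" --pt "0 0 0 0 0 15 0" --pt "0 0 0 0 0 15 0" --pt "0 0 0 0 0 7 0" --pt "0 0 0 0 0 3 0" --pt "0 0 0 0 0 0 0"

```text
time_s: 39.05
ee_pos: [606.0, 23.1, 129.9]
ee_rot: [180.0, 0.0, 1.8]
force: [0.3, -0.0, 0.4]
gripper_width: 41.8
gripper_force: 15.0
```

Call:
step_arm --pt "0 0 0 0 0 1 0" --pt "0 0 0 0 0 0 0" --pt "0 0 0 0 0 0 0" --pt "0 0 0 0 0 0 0" --pt "0 0 0 0 0 0 0" --pt "0 0 0 0 0 0 0" --pt "0 0 0 0 0 0 0" --pt "0 0 0 0 0 0 0"

```text
time_s: 40.05
ee_pos: [606.0, 23.2, 128.9]
ee_rot: [180.0, 0.0, 1.8]
force: [-0.9, -0.2, 0.5]
gripper_width: 41.6
gripper_force: 15.0
```

```bash
python3 d.py 606 23.2 123.9
```

```text
40.05 [606.   23.2 128.9] [180.     0.     1.78] 41.60757185050868 [-0.9 -0.2  0.5]
tool delta [ 0. -0.  5.]
```

Call:
step_arm --pt "0 0 0 0 0 2 0" --pt "0 0 0 0 0 1 0" --pt "0 0 0 0 0 0.7 0" --pt "0 0 0 0 0 0.5 0" --pt "0 0 0 0 0 0.4 0" --pt "0 0 0 0 0 0 0" --pt "0 0 0 0 0 0 0" --pt "0 0 0 0 0 0 0"

```text
time_s: 41.05
ee_pos: [606.0, 23.2, 124.4]
ee_rot: [180.0, -0.0, 1.8]
force: [0.9, 0.3, -0.2]
gripper_width: 41.5
gripper_force: 15.0
```

Call:
step_arm --pt "0 0 0 0 0 0.3 0" --pt "0 0 0 0 0 0 0" --pt "0 0 0 0 0 0.2 0" --pt "0 0 0 0 0 0 0" --pt "0 0 0 0 0 0 0" --pt "0 0 0 0 0 0 0" --pt "0 0 0 0 0 0 0" --pt "0 0 0 0 0 0 0"

```text
time_s: 42.05
ee_pos: [606.1, 23.1, 124.0]
ee_rot: [180.0, -0.0, 1.8]
force: [-0.4, -0.7, 1.8]
gripper_width: 41.7
gripper_force: 15.0
```

Call:
step_arm --pt "0 0 0 0 0 0.2 0" --pt "0 0 0 0 0 0 0" --pt "0 0 0 0 0 0 0" --pt "0 0 0 0 0 0 0" --pt "0 0 0 0 0 0 0" --pt "0 0 0 0 0 0 0" --pt "0 0 0 0 0 0 0" --pt "0 0 0 0 0 0 0"

```text
time_s: 43.05
ee_pos: [606.1, 23.1, 123.9]
ee_rot: [180.0, -0.0, 1.8]
force: [-0.9, 0.1, 5.2]
gripper_width: 41.8
gripper_force: 15.0
```

Contact is firm, so I release and back away.

Call:
step_arm --pt "0 0 0 0 0 0 0.55" --pt "0 0 0 0 0 0 0.7" --pt "0 0 0 0 0 0 0.9" --pt "0 0 0 0 0 0 0.9" --pt "0 0 0 0 0 -10 0.9" --pt "0 0 0 0 0 -30 0.9" --pt "0 0 0 0 0 -40 0.9" --pt "0 0 0 0 0 0 0.9"

```text
time_s: 44.05
ee_pos: [608.3, 23.2, 208.1]
ee_rot: [180.0, -0.5, 1.8]
force: [0.3, 0.4, -0.6]
gripper_width: 81.7
gripper_force: 0.0
```

Call:
step_arm --pt "0 0 0 -40 30 0 0.9" --pt "0 0 0 -45 40 0 0.9" --pt "0 0 0 -45 40 0 0.9" --pt "0 0 0 -40 40 0 0.9" --pt "0 0 0 -20 20 0 0.9" --pt "0 0 0 0 0 0 0.9" --pt "0 0 0 0 0 0 0.9" --pt "0 0 0 0 0 0 0.9"

```text
time_s: 45.05
ee_pos: [422.1, -152.0, 203.5]
ee_rot: [-180.0, 0.0, 1.9]
force: [-0.2, 0.6, 0.4]
gripper_width: 82.0
gripper_force: 0.0
```

```bash
python3 - <<'E'
from lid import *
for c in("top","side"): print(c,lid(c,(606,22,148)))
for P in((604.2,84,48),(607.9,-40,48)): print(lid("top",P))
f=grab_frame("top");g=grab_frame("side")
a=cv2.resize(f["image"][120:220,200:340],None,fx=2.8,fy=2.8,interpolation=cv2.INTER_CUBIC);b=cv2.resize(g["image"][160:260,260:400],None,fx=2.8,fy=2.8,interpolation=cv2.INTER_CUBIC)
cv2.imwrite("pics/p4.png",np.hstack([a,b]))
E
```

```text
top (array([606.8,  21.5]), [15.5, 15.0, 724.0])
side (array([607. ,  24.4]), [14.75, 6.25, 310.0])
(array([602.1,  92.1]), [14.75, 19.25, 725.75])
(array([612. , -40.6]), [35.5, 30.5, 3069.0])
```

View pics/p4.png

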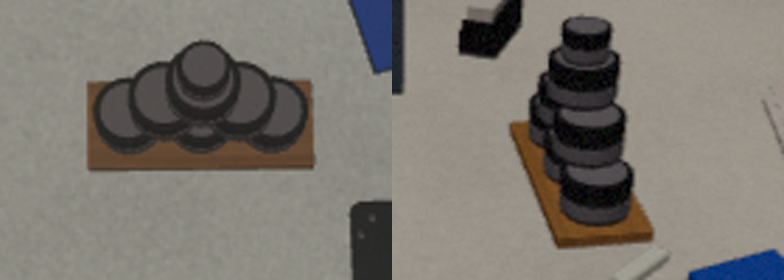

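The pictures show a complete, upright pyramid. The sample jar sits at (606.8, 21.5), over the third jar at (606.6, 21.6).

```bash
python3 -c "
from workcell import *
print(job_done())"
```

```text
the job is handed in; nothing more can be done
None
```

The pyramid is finished and handed in at about 45 s. All four jars stand upright, each within about 1 mm of its intended centre by camera, and the arm never went near the pump bottle or card holder.

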